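Find the rocking corner of a microscope base plate and press its shim flat

TASK

The black microscope base plate rocks on one of its four corners. With a fingertip, press down firmly on the round pad at each corner in turn, starting at the near left corner (as seen from the robot) and going round clockwise as seen from above, to find the corner that gives; then press that corner's hinged steel shim tongue (the one sticking out from under that corner towards the robot) down until it is fully flat. Leave the other three shims up, lift nothing, keep the plate in its place and leave the things standing around alone.

Things in the scene. Friction and masses are not known exactly. Their poses are not given: they have to be found in the camera images.
- plate: black H-shaped base plate, 190 x 220 x 16 mm, about 1.25 kg: two bars (50 mm along its x by 220 mm) centred 70 mm near and far of its origin, joined by a web 80 mm wide. Its x points away from the robot, its y left, yaw within 0.2 rad. It lies loose on four seats, underside 34 mm and top 50 mm above the bench. Origin: centre of underside. Under it a fixed dark steel tray, 8 mm thick.
- pad_near_left (a point): centre of the top (53 mm above the bench) of the round aluminium pad, 28 mm across, 3 mm high, at the plate's near left corner (-70, +85 mm in plate x, y), straight above its seat. Near = smaller x, left = larger y. Pressed with about 8 N a sound corner sinks under 1 mm; the rocking one gives from 2.5 N, dips 3 to 4 mm by 4 N and springs back when let go.
- pad_far_left (a point): centre of the top (53 mm above the bench) of the round aluminium pad, 28 mm across, 3 mm high, at the plate's far left corner (+70, +85 mm in plate x, y), straight above its seat. Near = smaller x, left = larger y. Pressed with about 8 N a sound corner sinks under 1 mm; the rocking one gives from 2.5 N, dips 3 to 4 mm by 4 N and springs back when let go.
- pad_far_right (a point): centre of the top (53 mm above the bench) of the round aluminium pad, 28 mm across, 3 mm high, at the plate's far right corner (+70, -85 mm in plate x, y), straight above its seat. Near = smaller x, left = larger y. Pressed with about 8 N a sound corner sinks under 1 mm; the rocking one gives from 2.5 N, dips 3 to 4 mm by 4 N and springs back when let go.
- pad_near_right (a point): centre of the top (53 mm above the bench) of the round aluminium pad, 28 mm across, 3 mm high, at the plate's near right corner (-70, -85 mm in plate x, y), straight above its seat. Near = smaller x, left = larger y. Pressed with about 8 N a sound corner sinks under 1 mm; the rocking one gives from 2.5 N, dips 3 to 4 mm by 4 N and springs back when let go.
- spot_near_left (a point): fixed point where the thumb spot (24 mm disc) of the near left corner's shim tongue lies once flat: 66 mm from that pad's centre along the plate's -x, 31.5 mm above the bench. The tongue, steel, 30 mm wide, 50 mm long, sticks out from under the bar towards the robot; hinge axis along plate y, 28 mm from the pad's centre, 26 mm above the bench. Slanting up at the start, its spot is 46 mm above the bench.
- spot_far_left (a point): fixed point where the thumb spot (24 mm disc) of the far left corner's shim tongue lies once flat: 66 mm from that pad's centre along the plate's -x, 31.5 mm above the bench. The tongue, steel, 30 mm wide, 50 mm long, sticks out from under the bar towards the robot; hinge axis along plate y, 28 mm from the pad's centre, 26 mm above the bench. Slanting up at the start, its spot is 46 mm above the bench.
- spot_far_right (a point): fixed point where the thumb spot (24 mm disc) of the far right corner's shim tongue lies once flat: 66 mm from that pad's centre along the plate's -x, 31.5 mm above the bench. The tongue, steel, 30 mm wide, 50 mm long, sticks out from under the bar towards the robot; hinge axis along plate y, 28 mm from the pad's centre, 26 mm above the bench. Slanting up at the start, its spot is 46 mm above the bench.
- spot_near_right (a point): fixed point where the thumb spot (24 mm disc) of the near right corner's shim tongue lies once flat: 66 mm from that pad's centre along the plate's -x, 31.5 mm above the bench. The tongue, steel, 30 mm wide, 50 mm long, sticks out from under the bar towards the robot; hinge axis along plate y, 28 mm from the pad's centre, 26 mm above the bench. Slanting up at the start, its spot is 46 mm above the bench.
- shim_1 (a joint): angle of one of the four shim tongues, rad: 0 = slanting up (start), 0.42 = flat on its stop. The numbers do not tell the corners: which shim is at which corner changes from run to run. Stiff hinge: about 5 N down on the thumb spot moves it and it stays where it is left. As the tongue goes down, a nose on its inner end rises under the plate and props that corner.
- shim_2 (a joint): angle of one of the four shim tongues, rad: 0 = slanting up (start), 0.42 = flat on its stop. The numbers do not tell the corners: which shim is at which corner changes from run to run. Stiff hinge: about 5 N down on the thumb spot moves it and it stays where it is left. As the tongue goes down, a nose on its inner end rises under the plate and props that corner.
- shim_3 (a joint): angle of one of the four shim tongues, rad: 0 = slanting up (start), 0.42 = flat on its stop. The numbers do not tell the corners: which shim is at which corner changes from run to run. Stiff hinge: about 5 N down on the thumb spot moves it and it stays where it is left. As the tongue goes down, a nose on its inner end rises under the plate and props that corner.
- shim_4 (a joint): angle of one of the four shim tongues, rad: 0 = slanting up (start), 0.42 = flat on its stop. The numbers do not tell the corners: which shim is at which corner changes from run to run. Stiff hinge: about 5 N down on the thumb spot moves it and it stays where it is left. As the tongue goes down, a nose on its inner end rises under the plate and props that corner.
- objective_a: bare steel microscope objective, a stepped cylinder 28 mm across and 46 mm tall, standing loose on the plate just left of its centre; origin centre of its foot. Leave it alone.
- slide_box: closed grey plastic slide box 50 x 35 x 28 mm, loose on the plate just right of its centre; origin centre of its underside. Leave it alone.
- oil_bottle: small amber oil bottle 26 mm across, 58 mm tall, standing on the bench just left of the plate; origin centre of its foot. Leave it alone.
- objective_b: steel objective 31 mm across, 51 mm tall, standing on the tray between the two near shim tongues; origin centre of its foot. Leave it alone.
- petri_dish: open glass dish 90 mm across, 16 mm tall, on the bench to the right; origin centre of its foot. Leave it alone.
- screwdriver: screwdriver 170 mm long lying on the bench to the right; origin under the middle of its length. Leave it alone.
- mug: white mug 80 mm across, 90 mm tall, on the bench to the left; origin centre of its foot. Leave it alone.

How it is judged:
By the outcome, as a careful person would: the job done as asked, in the order asked, and still so for the second after the job is handed in, with the robot touching nothing.
It also fails if it takes over 51 s, if anything falls off the work surface, if the arm or the gripper's body presses on something with over 40 N, if the wrist force passes 120 N, or if a joint passes its speed limit or range.

ROBOT

A 6-joint arm with a two-finger parallel gripper is mounted at the origin on the work surface. World frame = base frame: x ahead of the robot, y to its left, z up, the work surface at z = 0. Lengths are in m, angles in rad, forces in N, time in s.
With the tool pointing down it reaches from about 0.375 to 0.9 m from the base axis. Payload 3.1 kg.
Tool frame: the origin (TCP) lies between the finger pads; the fingertips stand 17 mm ahead of it and the grasp point (between the pads) lies 2 mm behind it (robot.nose_length is the distance from the TCP to the fingertips, in m); z points along the fingers, y is the line along which they close (so a half turn about z gives the same grasp; the last joint's range is limited). The gripper opens to 87 mm and grips with 3 to 60 N. Pads are 19 mm wide; open, the fingers measure 117 mm over their backs; the gripper's body (75 mm by 190 mm) begins 51 mm behind the grasp point.
Start: joints at [-1.494, 0.527, 1.433, -0, 1.181, -0.178], TCP at [0.158, -0.605, 0.24] pointing down, gripper open.
Joint ranges: [-3.08, 3.08], [-0.75, 2.2], [0.22, 2.44], [-1.43, 4.57], [0, 2.65], [-2.85, 2.85]. Speed limits (rad/s): [2.79, 2.79, 3.14, 3.14, 3.14, 3.14].

INTERFACE

Orientations are given as a unit quaternion [x, y, z, w].
In Python, from rig import robot, cams gives the robot as it stands.
- The arm moves only by the shell command python3 -m pendant 'ROWS' [FORCE]. ROWS is JSON, a list of rows, each an object with "jaw": the opening, from 0 (shut) to 1 (fully open); "linear": the shift along the tool's x, y, z in cm, a list of three; "twist": the turn about the tool's z in degrees. A call has 1 to 12 rows; each row shifts and turns the commanded pose from where the row before left it, along the tool's axes as they then stand; what a row does not reach is not made up. A row lasts 1/12 s, in which the tool goes at most 41.7 mm and 7.16 degrees, less where a joint would pass 70% of its speed; a pose out of reach is approached as far as the arm can. A call is refused whole if a number of a shift passes 4.17 or a number of a turn 7.16, either way. A call with a gripper value outside its range is refused whole. The fingers move at their own pace and stop on an object; FORCE is the grip in N (left out, the last holds). Time passes only in rows, so rows that do not move let the fingers close. It gives the time, the measured TCP pose, the force, the opening and the grip force at its end, in the units of the state.
- robot.get_obs(): the state, without advancing time (a new reading comes with each control period).
- cams.camera(name): name is "scene" or "top"; returns a dict with "color" (384x512x3 uint8, blue, green, red), "depth" (384x512 float32, m along the optical axis (not along the pixel's ray), 0 where there is no reading), "fov_y" (degrees; the focal length in pixels is half the picture's height over the tangent of half this angle, whatever the lens; pixels are square), "cx", "cy" (the principal point, pixels), "view" (4x4, takes a point from world to camera coordinates). Camera axes: x right, y down, z forward; pixel columns grow to the right and rows downward; lengths in m; the calibration is good to about 2 mm. A picture is of the moment at which its call begins.
- robot.hand_in(): hands the job in; it is judged then, once.
The state is a dict: "time": time; "q": joint angles; "joint_velocities": joint speeds; "joint_torque": joint torques, N m; "position": TCP position; "tool_rot": TCP orientation; "ft_force": force on the tool from outside, world axes, zero at the start; "moment": the same for the moment, N m; "grip_width": finger opening in m; "grip_force": force on a finger pad.
Only numpy, scipy, OpenCV 4.12 (cv2) and the standard library are available. Lean on these libraries where they do the work, as an engineer would, in place of code of your own. Each camera call takes 0.05 s, during which the arm holds its last target. There are 200 camera calls.

## Working session

There is one attempt and no reset: what is moved stays moved. The work goes in short steps, Python scripts to look and compute and a shell command to move; the robot and the scene stay as the last step left them, time stands still between calls to the robot, and variables do not carry over. Pictures are saved under pics/ and viewed, at most 10 in all, crops included, and the job is handed in when it is done.

```bash
ls; mkdir -p pics
python3 - <<'E'
from rig import robot,cams
import cv2,numpy as np
o=robot.get_obs();print({k:np.round(v,3) for k,v in o.items()})
for n in('top','scene'):
    c=cams.camera(n);cv2.imwrite(f'pics/{n}0.png',c['color']);np.savez(f'{n}0.npz',**c)
    print(n,c['fov_y'],c['cx'],c['cy'],np.round(c['view'],3).tolist())
E
```

```text
pics
{'time': np.float64(0.0), 'q': array([-1.494,  0.528,  1.434, -0.   ,  1.181, -0.178]), 'joint_velocities': array([-0.   ,  0.001,  0.001, -0.   , -0.   , -0.   ]), 'joint_torque': array([-2.0000e-03, -4.4004e+01, -1.7659e+01,  6.3000e-02,  5.8000e-02,
       -0.0000e+00]), 'position': array([ 0.158, -0.604,  0.239]), 'tool_rot': array([ 0.992,  0.127,  0.   , -0.001]), 'ft_force': array([ 0.627, -0.918,  0.282]), 'moment': array([ 0.025,  0.002, -0.019]), 'grip_force': np.float64(0.0), 'grip_width': np.float64(0.087)}
top 50.19770842096912 258.30760527922615 189.8478737228883 [[0.003, -1.0, 0.005, -0.015], [-0.99, -0.003, -0.138, 0.576], [0.138, -0.004, -0.99, 1.123], [0.0, 0.0, 0.0, 1.0]]
scene 54.74328787342091 251.20796588875203 188.25742892013287 [[0.838, 0.545, 0.005, -0.464], [0.363, -0.552, -0.75, -0.154], [-0.406, 0.631, -0.661, 1.227], [0.0, 0.0, 0.0, 1.0]]
```

View pics/top0.png

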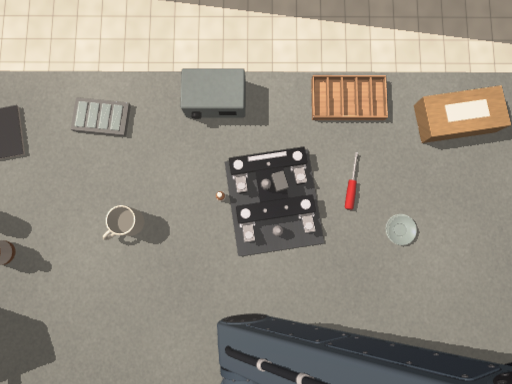

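View pics/scene0.png

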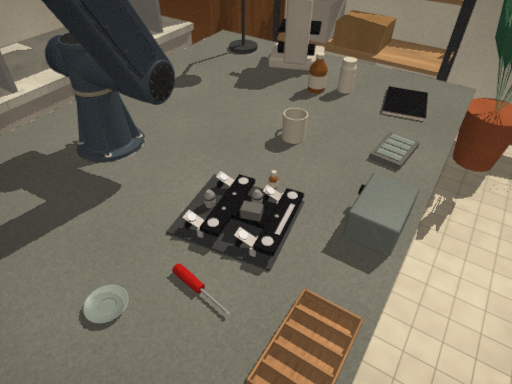

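```bash
cat > h.py <<'E'
import numpy as np,cv2
def ray(c,px,z):
    h,w=c['color'].shape[:2];f=h/2/np.tan(np.radians(c['fov_y'])/2)
    V=c['view'];R=V[:3,:3];o=-R.T@V[:3,3]
    d=R.T@np.array([(px[0]-c['cx'])/f,(px[1]-c['cy'])/f,1]);return o+d*(z-o[2])/d[2]
def proj(c,p):
    h=c['color'].shape[0];f=h/2/np.tan(np.radians(c['fov_y'])/2)
    q=c['view'][:3,:3]@p+c['view'][:3,3];return np.array([c['cx']+f*q[0]/q[2],c['cy']+f*q[1]/q[2]])
def blob(c,g,r=8,t=130):
    g=np.round(g).astype(int);x0,y0=g-r
    G=cv2.cvtColor(c['color'],cv2.COLOR_BGR2GRAY)[y0:y0+2*r+1,x0:x0+2*r+1]
    n,l,s,ce=cv2.connectedComponentsWithStats((G>t).astype(np.uint8))
    i=min(range(1,n),key=lambda i:np.linalg.norm(ce[i]-r)-(s[i,4]>15)*100)
    return ce[i]+[x0,y0],s[i,[2,3,4]]
L=np.array([[-.07,.085],[.07,.085],[.07,-.085],[-.07,-.085]]) # NL FL FR NR
def fit(W):
    m=W.mean(0);H=L.T@(W-m);a=np.arctan2(H[0,1]-H[1,0],H[0,0]+H[1,1])
    R=np.array([[np.cos(a),-np.sin(a)],[np.sin(a),np.cos(a)]]);return m,a,R
E
python3 - <<'E'
from h import *
G={'top':[(245,213),(238,164),(297,156),(306,204)],'scene':[(243,181),(291,195),(266,241),(213,223)]}
for n in G:
    c=dict(np.load(n+'0.npz'));W=[]
    for g in G[n]:
        p,s=blob(c,g);w=ray(c,p,.053);W.append(w[:2])
        d=c['depth'][int(round(p[1])),int(round(p[0]))];
        f=192/np.tan(np.radians(c['fov_y'])/2);P=c['view'][:3,:3].T@(np.array([(p[0]-c['cx'])/f*d,(p[1]-c['cy'])/f*d,d])-c['view'][:3,3])
        print(n,p.round(1),s,w.round(4),P.round(4))
    m,a,R=fit(np.array(W));print(m.round(4),a.round(4),'res',(np.array(W)-m-L@R.T).round(4).tolist());print((m+L@R.T).round(4).tolist(),(m+(L-[.066,0])@R.T).round(4).tolist())
    im=c['color'];u,v=(270,195) if n=='top' else (240,215)
    cv2.imwrite(f'pics/{n}c.png',cv2.resize(im[v-65:v+65,u-80:u+80],None,fx=5,fy=4.6,interpolation=cv2.INTER_CUBIC))
E
```

```text
top [245.2 212.9] [10 11 81] [0.509  0.0234 0.053 ] [0.509  0.0234 0.0526]
top [237.7 164.2] [10 10 78] [0.6471 0.0457 0.053 ] [0.6477 0.0459 0.0501]
top [297.1 155.3] [ 9 10 74] [ 0.6734 -0.1227  0.053 ] [ 0.6737 -0.1228  0.0516]
top [305.3 203.8] [10 11 82] [ 0.5351 -0.1443  0.053 ] [ 0.5352 -0.1444  0.0522]
[ 0.5912 -0.0495] 0.1559 res [[0.0002, -0.0002], [-0.0, 0.0003], [-0.0001, -0.0001], [-0.0001, 0.0]]
[[0.5088, 0.0236], [0.6471, 0.0454], [0.6735, -0.1226], [0.5352, -0.1443]] [[0.4436, 0.0134], [0.5819, 0.0351], [0.6083, -0.1328], [0.47, -0.1545]]
scene [243.  180.4] [ 9  6 48] [0.5113 0.0235 0.053 ] [0.5104 0.0249 0.0516]
scene [292.3 194.9] [10  7 57] [0.65   0.0452 0.053 ] [0.6493 0.0467 0.0515]
scene [267.1 240.7] [12 10 86] [ 0.6753 -0.1222  0.053 ] [ 0.6749 -0.1215  0.052 ]
scene [212.7 222.1] [11  9 76] [ 0.5371 -0.1437  0.053 ] [ 0.5361 -0.1426  0.0514]
[ 0.5934 -0.0493] 0.153 res [[0.0, -0.0005], [0.0003, -0.0002], [-0.0003, 0.0005], [-0.0001, 0.0002]]
[[0.5113, 0.024], [0.6497, 0.0454], [0.6756, -0.1227], [0.5372, -0.144]] [[0.4461, 0.014], [0.5844, 0.0353], [0.6103, -0.1327], [0.472, -0.1541]]
```

View pics/scenec.png

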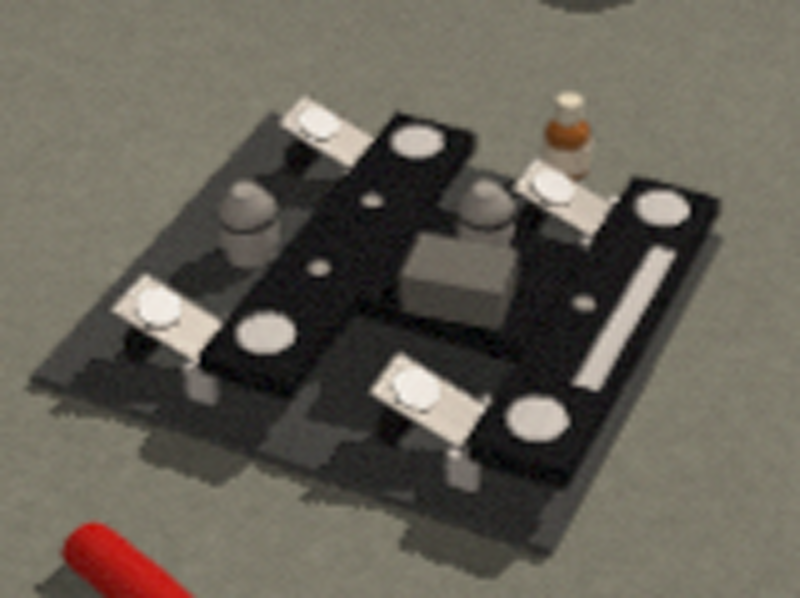

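View pics/topc.png

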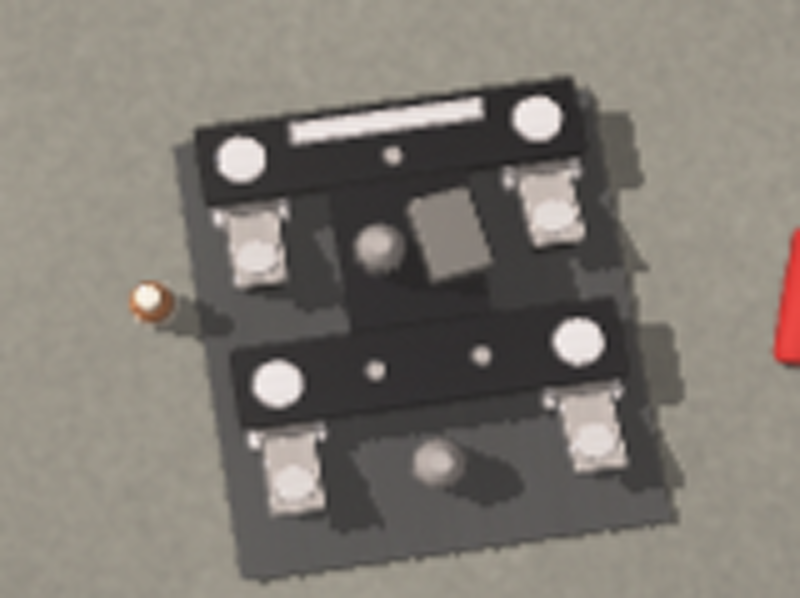

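Top view: pads at (245,213) near left, (238,164) far left, (297,155) far right and (305,204) near right. The two views agree within 2.5 mm on the plate origin (about 0.592, -0.049, yaw 0.155), and the residuals are under 0.5 mm. All the tongues stand up. I'll turn the tool so its y lies along the plate's x, and shut the jaw.

```bash
python3 -m pendant '[{"jaw":0,"linear":[0,0,0],"twist":-7},{"jaw":0,"linear":[0,0,0],"twist":-7},{"jaw":0,"linear":[0,0,0],"twist":-7},{"jaw":0,"linear":[0,0,0],"twist":-7},{"jaw":0,"linear":[0,0,0],"twist":-7},{"jaw":0,"linear":[0,0,0],"twist":-7},{"jaw":0,"linear":[0,0,0],"twist":-7},{"jaw":0,"linear":[0,0,0],"twist":-7},{"jaw":0,"linear":[0,0,0],"twist":-7},{"jaw":0,"linear":[0,0,0],"twist":-7},{"jaw":0,"linear":[0,0,0],"twist":-7},{"jaw":0,"linear":[0,0,0],"twist":-7}]' 20
cat > go.py <<'E'
import sys,numpy as np
from h import *
from rig import robot
from scipy.spatial.transform import Rotation as Ro
m=np.array([.5923,-.0494]);a=.1545
R=np.array([[np.cos(a),-np.sin(a)],[np.sin(a),np.cos(a)]])
i='NL FL FR NR'.split().index(sys.argv[1]);s=len(sys.argv)>2
t=np.r_[m+R@(L[i]-[.066 if s else 0,0]),(.0315 if s else .053)+robot.nose_length]
o=robot.get_obs();T=Ro.from_quat(o['tool_rot'])
print('t',o['time'],'tcp',o['position'].round(4),'shift cm',(T.inv().apply(t-o['position'])*100).round(2),'yaw',np.degrees(np.arctan2(*T.as_matrix()[[1,0],0])).round(2),'want',np.degrees(a).round(2)+90,'tilt',T.as_matrix()[:,2].round(4),'F',o['ft_force'].round(2),'w',o['grip_width'])
E
python3 go.py NL
```

```text
time: 1.1
position: [0.1575, -0.6044, 0.2389]
tool_rot: [0.65, 0.76, 0.0, -0.0]
ft_force: [0.1, -0.3, -1.1]
grip_width: 0.0147
grip_force: 0.0
t 1.1 tcp [ 0.1575 -0.6044  0.2389] shift cm [56.55 44.59 16.98] yaw 98.95 want 98.85 tilt [-1.0e-04  1.4e-03 -1.0e+00] F [ 0.12 -0.27 -1.06] w 0.014701222946518143
```

```bash
python3 -m pendant '[{"jaw":0,"linear":[1.5,1.2,0],"twist":0},{"jaw":0,"linear":[2.8,2.2,0],"twist":0},{"jaw":0,"linear":[2.8,2.2,0],"twist":0},{"jaw":0,"linear":[2.8,2.2,0],"twist":0},{"jaw":0,"linear":[2.8,2.2,0],"twist":0},{"jaw":0,"linear":[2.8,2.2,0],"twist":0},{"jaw":0,"linear":[2.8,2.2,0],"twist":0},{"jaw":0,"linear":[2.8,2.2,0],"twist":0},{"jaw":0,"linear":[2.8,2.2,0],"twist":0},{"jaw":0,"linear":[2.8,2.2,0],"twist":0},{"jaw":0,"linear":[2.8,2.2,0],"twist":0},{"jaw":0,"linear":[2.8,2.2,0],"twist":0}]' >/dev/null
python3 -m pendant '[{"jaw":0,"linear":[2.8,2.2,0],"twist":0},{"jaw":0,"linear":[2.8,2.2,0],"twist":0},{"jaw":0,"linear":[2.8,2.2,0],"twist":0},{"jaw":0,"linear":[2.8,2.2,1],"twist":0},{"jaw":0,"linear":[2.8,2.2,2],"twist":0},{"jaw":0,"linear":[2.8,2.2,3],"twist":0},{"jaw":0,"linear":[2.8,2.2,3],"twist":0},{"jaw":0,"linear":[2,1.5,2],"twist":0},{"jaw":0,"linear":[0,0,0],"twist":0},{"jaw":0,"linear":[0,0,0],"twist":0}]'; python3 go.py NL
```

```text
time: 2.93
position: [0.4908, -0.0139, 0.1345]
tool_rot: [0.651, 0.759, -0.001, -0.002]
ft_force: [0.1, -0.5, 0.0]
grip_width: 0.0004
grip_force: 0.0
t 2.9333 tcp [ 0.4908 -0.0139  0.1345] shift cm [3.42 2.5  6.45] yaw 98.78 want 98.85 tilt [-3.6e-03  7.0e-04 -1.0e+00] F [ 0.14 -0.5   0.02] w 0.0003968681447943776
```

```bash
python3 -m pendant '[{"jaw":0,"linear":[1.7,1.25,0],"twist":0},{"jaw":0,"linear":[1.7,1.25,1.4],"twist":0},{"jaw":0,"linear":[0,0,2.5],"twist":0},{"jaw":0,"linear":[0,0,1.7],"twist":0},{"jaw":0,"linear":[0,0,0],"twist":0},{"jaw":0,"linear":[0,0,0],"twist":0},{"jaw":0,"linear":[0,0,0],"twist":0}]' >/dev/null; python3 go.py NL
```

```text
t 3.5167 tcp [0.5118 0.0211 0.0812] shift cm [ 0.29 -0.14  1.12] yaw 98.52 want 98.85 tilt [ 2.e-03 -5.e-04 -1.e+00] F [0.05 0.5  1.05] w 0.0006550556806049657
```

Run:
```python
from rig import cams
import cv2,numpy as np
o=[]
for n,(u,v) in {'top':(270,195),'scene':(240,215)}.items():
    o.append(cv2.resize(cams.camera(n)['color'][v-60:v+60,u-80:u+80],None,fx=2.5,fy=2.5,interpolation=cv2.INTER_CUBIC)); o[-1]=o[-1]
cv2.imwrite('pics/c1.png',np.hstack(o))
```

```text
(no output)
```

View pics/c1.png

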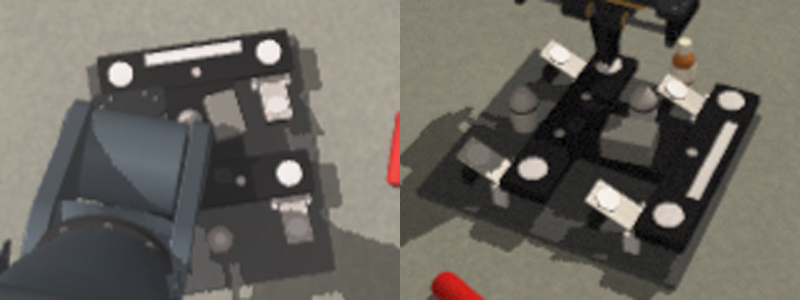

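The scene view (right half) shows the fingertip over the near-left pad at about (607,65), with the surroundings clear. Next I press.

```bash
python3 -m pendant '[{"jaw":0,"linear":[0.25,-0.12,0.3],"twist":-0.3},{"jaw":0,"linear":[0,0,0.3],"twist":0},{"jaw":0,"linear":[0,0,0.2],"twist":0},{"jaw":0,"linear":[0,0,0],"twist":0},{"jaw":0,"linear":[0,0,0],"twist":0},{"jaw":0,"linear":[0,0,0],"twist":0}]' >/dev/null; python3 go.py NL;python3 -m pendant '[{"jaw":0,"linear":[0,0,0.1],"twist":0},{"jaw":0,"linear":[0,0,0.1],"twist":0},{"jaw":0,"linear":[0,0,0],"twist":0},{"jaw":0,"linear":[0,0,0],"twist":0}]' >/dev/null; python3 go.py NL
```

```text
t 4.1167 tcp [0.5096 0.0246 0.0718] shift cm [-0.08  0.03  0.18] yaw 98.9 want 98.85 tilt [-1.e-04  0.e+00 -1.e+00] F [ 0.49  0.32 -0.16] w 0.0005342233816617229
t 4.45 tcp [0.5098 0.0245 0.0704] shift cm [-0.08  0.02  0.04] yaw 98.9 want 98.85 tilt [ 5.e-04 -1.e-04 -1.e+00] F [-1.34 -0.31  4.9 ] w 0.00048708211592370955
```

```bash
python3 -m pendant '[{"jaw":0,"linear":[0,0,0.05],"twist":0},{"jaw":0,"linear":[0,0,0],"twist":0},{"jaw":0,"linear":[0,0,0],"twist":0}]' >/dev/null; python3 go.py NL;python3 -m pendant '[{"jaw":0,"linear":[0,0,0.05],"twist":0},{"jaw":0,"linear":[0,0,0],"twist":0},{"jaw":0,"linear":[0,0,0],"twist":0}]' >/dev/null; python3 go.py NL
```

```text
t 4.7 tcp [0.5097 0.0245 0.0704] shift cm [-0.08  0.02  0.04] yaw 98.91 want 98.85 tilt [ 7.e-04 -2.e-04 -1.e+00] F [-1.8   0.74  9.2 ] w 0.00016511919274681404
t 4.95 tcp [0.5098 0.0245 0.0703] shift cm [-0.08  0.02  0.03] yaw 98.91 want 98.85 tilt [ 1.e-03 -2.e-04 -1.e+00] F [-2.34 -0.05 12.56] w 0.0005781896018814804
```

Near left is sound: 12.5 N and no dip. On to far left.

```bash
python3 -m pendant '[{"jaw":0,"linear":[0,0,-0.4],"twist":0},{"jaw":0,"linear":[0,0,-2.6],"twist":0},{"jaw":0,"linear":[0,1.5,0],"twist":0},{"jaw":0,"linear":[0,3,0],"twist":0},{"jaw":0,"linear":[-0.08,3.5,0],"twist":0},{"jaw":0,"linear":[0,3,0],"twist":0},{"jaw":0,"linear":[0,2,0],"twist":0},{"jaw":0,"linear":[0,1,0],"twist":0},{"jaw":0,"linear":[0,0,1],"twist":0},{"jaw":0,"linear":[0,0,0.7],"twist":0},{"jaw":0,"linear":[0,0,0],"twist":0},{"jaw":0,"linear":[0,0,0],"twist":0}]' >/dev/null; python3 go.py FL
```

```text
t 5.95 tcp [0.6456 0.0454 0.0803] shift cm [-0.05  0.28  1.03] yaw 98.89 want 98.85 tilt [-4.7e-03  4.0e-04 -1.0e+00] F [-0.01 -0.33 -0.19] w 0.000602918065037065
```

```bash
python3 -m pendant '[{"jaw":0,"linear":[0,0.1,0.3],"twist":0},{"jaw":0,"linear":[0,0,0.3],"twist":0},{"jaw":0,"linear":[0,0,0.1],"twist":0},{"jaw":0,"linear":[0,0,0],"twist":0},{"jaw":0,"linear":[0,0,0],"twist":0},{"jaw":0,"linear":[0,0,0],"twist":0}]' >/dev/null; python3 go.py FL;python3 -m pendant '[{"jaw":0,"linear":[0,0,0.1],"twist":0},{"jaw":0,"linear":[0,0,0.1],"twist":0},{"jaw":0,"linear":[0,0,0],"twist":0},{"jaw":0,"linear":[0,0,0],"twist":0}]' >/dev/null; python3 go.py FL
```

```text
t 6.45 tcp [0.6491 0.0455 0.0751] shift cm [-0.   -0.07  0.51] yaw 98.9 want 98.85 tilt [ 3.e-04 -0.e+00 -1.e+00] F [-0.43 -0.63 -0.57] w 0.00032446573294968263
t 6.7833 tcp [0.649  0.0456 0.0728] shift cm [-0.01 -0.06  0.28] yaw 98.9 want 98.85 tilt [-1.e-04  0.e+00 -1.e+00] F [ 0.68  0.62 -0.71] w 0.000949245573011654
```

```bash
python3 -m pendant '[{"jaw":0,"linear":[0,0,0.1],"twist":0},{"jaw":0,"linear":[0,0,0.1],"twist":0},{"jaw":0,"linear":[0,0,0],"twist":0},{"jaw":0,"linear":[0,0,0],"twist":0}]' >/dev/null; python3 go.py FL;python3 -m pendant '[{"jaw":0,"linear":[0,0,0.05],"twist":0},{"jaw":0,"linear":[0,0,0.05],"twist":0},{"jaw":0,"linear":[0,0,0],"twist":0},{"jaw":0,"linear":[0,0,0],"twist":0}]' >/dev/null; python3 go.py FL
```

```text
t 7.1167 tcp [0.6489 0.0456 0.0707] shift cm [-0.01 -0.06  0.07] yaw 98.9 want 98.85 tilt [-2.e-04  0.e+00 -1.e+00] F [-0.31  0.35 -0.26] w 0.0006432849803218804
t 7.45 tcp [0.6491 0.0455 0.0704] shift cm [-0.01 -0.07  0.04] yaw 98.9 want 98.85 tilt [ 3.e-04 -1.e-04 -1.e+00] F [-1.43  0.91  3.8 ] w 0.0004078773110260137
```

```bash
python3 -m pendant '[{"jaw":0,"linear":[0,0,0.05],"twist":0},{"jaw":0,"linear":[0,0,0],"twist":0},{"jaw":0,"linear":[0,0,0],"twist":0}]' >/dev/null; python3 go.py FL;python3 -m pendant '[{"jaw":0,"linear":[0,0,0.07],"twist":0},{"jaw":0,"linear":[0,0,0],"twist":0},{"jaw":0,"linear":[0,0,0],"twist":0}]' >/dev/null; python3 go.py FL
```

```text
t 7.7 tcp [0.6491 0.0456 0.0704] shift cm [-0.01 -0.07  0.04] yaw 98.9 want 98.85 tilt [ 4.e-04 -1.e-04 -1.e+00] F [-2.06 -0.03  7.37] w 0.00048701859997134775
t 7.95 tcp [0.6491 0.0456 0.0704] shift cm [-0.01 -0.07  0.04] yaw 98.91 want 98.85 tilt [ 5.e-04 -2.e-04 -1.e+00] F [-2.48  0.73  9.5 ] w 0.0004927284722536733
```

Far left is sound too (9.5 N). One slightly firmer nudge for parity, then far right.

```bash
python3 -m pendant '[{"jaw":0,"linear":[0,0,0.05],"twist":0},{"jaw":0,"linear":[0,0,0],"twist":0},{"jaw":0,"linear":[0,0,0],"twist":0}]' >/dev/null; python3 go.py FL; python3 -m pendant '[{"jaw":0,"linear":[0,0,-0.5],"twist":0},{"jaw":0,"linear":[0,0,-2.5],"twist":0},{"jaw":0,"linear":[-1.5,0,0],"twist":0},{"jaw":0,"linear":[-3.5,-0.05,0],"twist":0},{"jaw":0,"linear":[-3.5,0,0],"twist":0},{"jaw":0,"linear":[-3.5,0,0],"twist":0},{"jaw":0,"linear":[-3.5,0,0],"twist":0},{"jaw":0,"linear":[-1.5,0,0],"twist":0},{"jaw":0,"linear":[0,0,1],"twist":0},{"jaw":0,"linear":[0,0,1],"twist":0},{"jaw":0,"linear":[0,0,0],"twist":0},{"jaw":0,"linear":[0,0,0],"twist":0}]' >/dev/null; python3 go.py FR
```

```text
t 8.2 tcp [0.6491 0.0455 0.0704] shift cm [-0.01 -0.08  0.04] yaw 98.91 want 98.85 tilt [ 7.e-04 -2.e-04 -1.e+00] F [-3.92  0.48 13.34] w 0.0004597293889109944
t 9.2 tcp [ 0.6732 -0.1202  0.0762] shift cm [-0.27  0.1   0.62] yaw 99.0 want 98.85 tilt [-0.0043  0.002  -1.    ] F [0.66 0.33 0.37] w 0.00029537991466672985
```

```bash
python3 -m pendant '[{"jaw":0,"linear":[0,0,0],"twist":0},{"jaw":0,"linear":[0,0,0],"twist":0},{"jaw":0,"linear":[0,0,0],"twist":0},{"jaw":0,"linear":[0,0,0],"twist":0}]' >/dev/null; python3 go.py FR
```

```text
t 9.5333 tcp [ 0.6752 -0.1218  0.0787] shift cm [-0.07 -0.07  0.87] yaw 98.96 want 98.85 tilt [ 8.e-04 -3.e-04 -1.e+00] F [-0.27  0.3  -0.94] w 0.000723992168424002
```

```bash
python3 -m pendant '[{"jaw":0,"linear":[-0.07,-0.07,0.3],"twist":0},{"jaw":0,"linear":[0,0,0.3],"twist":0},{"jaw":0,"linear":[0,0,0.15],"twist":0},{"jaw":0,"linear":[0,0,0],"twist":0},{"jaw":0,"linear":[0,0,0],"twist":0},{"jaw":0,"linear":[0,0,0],"twist":0}]' >/dev/null; python3 go.py FR;python3 -m pendant '[{"jaw":0,"linear":[0,0,0.1],"twist":0},{"jaw":0,"linear":[0,0,0.05],"twist":0},{"jaw":0,"linear":[0,0,0],"twist":0},{"jaw":0,"linear":[0,0,0],"twist":0}]' >/dev/null; python3 go.py FR
```

```text
t 10.0333 tcp [ 0.6742 -0.1234  0.0706] shift cm [0.07 0.04 0.06] yaw 98.89 want 98.85 tilt [ 0. -0. -1.] F [-0.29  0.07 -0.02] w 0.0006819274211095738
t 10.3667 tcp [ 0.6744 -0.1235  0.0696] shift cm [ 0.08  0.03 -0.04] yaw 98.9 want 98.85 tilt [ 5.e-04 -3.e-04 -1.e+00] F [-0.38 -0.47  2.98] w 0.0004329622661512196
```

```bash
for i in 1; do python3 -m pendant '[{"jaw":0,"linear":[0,0,0.05],"twist":0},{"jaw":0,"linear":[0,0,0.05],"twist":0},{"jaw":0,"linear":[0,0,0],"twist":0},{"jaw":0,"linear":[0,0,0],"twist":0}]' >/dev/null; python3 go.py FR;done; python3 -m pendant '[{"jaw":0,"linear":[0,0,0.1],"twist":0},{"jaw":0,"linear":[0,0,0],"twist":0},{"jaw":0,"linear":[0,0,0],"twist":0}]' >/dev/null; python3 go.py FR
```

```text
t 10.7 tcp [ 0.6746 -0.1235  0.0684] shift cm [ 0.09  0.01 -0.16] yaw 98.9 want 98.85 tilt [ 8.e-04 -5.e-04 -1.e+00] F [-0.71 -1.05  3.61] w 0.0002734434469914047
t 10.95 tcp [ 0.6747 -0.1235  0.0674] shift cm [ 0.09 -0.   -0.26] yaw 98.9 want 98.85 tilt [ 1.1e-03 -5.0e-04 -1.0e+00] F [ 0.91 -0.9   4.18] w 0.00013352226131025876
```

Far right gives: about 3 mm down at 4 N. I'll press on to its bottom.

```bash
python3 -m pendant '[{"jaw":0,"linear":[0,0,0.1],"twist":0},{"jaw":0,"linear":[0,0,0],"twist":0},{"jaw":0,"linear":[0,0,0],"twist":0}]' >/dev/null; python3 go.py FR; python3 -m pendant '[{"jaw":0,"linear":[0,0,0.06],"twist":0},{"jaw":0,"linear":[0,0,0],"twist":0},{"jaw":0,"linear":[0,0,0],"twist":0}]' >/dev/null; python3 go.py FR
```

```text
t 11.2 tcp [ 0.6748 -0.1236  0.0668] shift cm [ 0.1  -0.01 -0.32] yaw 98.9 want 98.85 tilt [ 1.3e-03 -7.0e-04 -1.0e+00] F [-0.2  -0.92  7.01] w 6.151589927283908e-05
t 11.45 tcp [ 0.6748 -0.1236  0.0668] shift cm [ 0.11 -0.01 -0.32] yaw 98.9 want 98.85 tilt [ 1.5e-03 -8.0e-04 -1.0e+00] F [-0.83 -2.32  9.03] w 0.0009244092207654414
```

```bash
python3 -m pendant '[{"jaw":0,"linear":[0,0,-0.3],"twist":0},{"jaw":0,"linear":[0,0,-0.4],"twist":0},{"jaw":0,"linear":[0,0,-2.6],"twist":0},{"jaw":0,"linear":[0,-1.5,0],"twist":0},{"jaw":0,"linear":[0,-3,0],"twist":0},{"jaw":0,"linear":[0.08,-3.5,0],"twist":0},{"jaw":0,"linear":[0,-3,0],"twist":0},{"jaw":0,"linear":[0,-2,0],"twist":0},{"jaw":0,"linear":[0,-1,0],"twist":0},{"jaw":0,"linear":[0,0,1],"twist":0},{"jaw":0,"linear":[0,0,0.8],"twist":0}]' >/dev/null;python3 -m pendant '[{"jaw":0,"linear":[0,0,0],"twist":0},{"jaw":0,"linear":[0,0,0],"twist":0},{"jaw":0,"linear":[0,0,0],"twist":0},{"jaw":0,"linear":[0,0,0],"twist":0}]' >/dev/null;  python3 go.py NR
```

```text
t 12.7 tcp [ 0.5368 -0.1441  0.0804] shift cm [ 0.   -0.05  1.04] yaw 98.93 want 98.85 tilt [ 8.e-04 -3.e-04 -1.e+00] F [-1.03  0.11 -0.37] w 0.0002808728991680556
```

```bash
python3 -m pendant '[{"jaw":0,"linear":[0,0,0.3],"twist":0},{"jaw":0,"linear":[0,0,0.3],"twist":0},{"jaw":0,"linear":[0,0,0.3],"twist":0},{"jaw":0,"linear":[0,0,0],"twist":0},{"jaw":0,"linear":[0,0,0],"twist":0},{"jaw":0,"linear":[0,0,0],"twist":0}]' >/dev/null; python3 go.py NR;python3 -m pendant '[{"jaw":0,"linear":[0,0,0.1],"twist":0},{"jaw":0,"linear":[0,0,0.05],"twist":0},{"jaw":0,"linear":[0,0,0],"twist":0},{"jaw":0,"linear":[0,0,0],"twist":0}]' >/dev/null; python3 go.py NR
```

```text
t 13.2 tcp [ 0.5358 -0.1442  0.0715] shift cm [-0.01  0.04  0.15] yaw 98.89 want 98.85 tilt [-0.  0. -1.] F [ 0.23 -0.66 -0.64] w 0.00024172504333741973
t 13.5333 tcp [ 0.5359 -0.1442  0.0704] shift cm [0.   0.03 0.04] yaw 98.9 want 98.85 tilt [ 4.e-04 -2.e-04 -1.e+00] F [-0.18  0.59  3.12] w 0.00023936826577366553
```

```bash
python3 -m pendant '[{"jaw":0,"linear":[0,0,0.05],"twist":0},{"jaw":0,"linear":[0,0,0],"twist":0},{"jaw":0,"linear":[0,0,0],"twist":0}]' >/dev/null; python3 go.py NR; python3 -m pendant '[{"jaw":0,"linear":[0,0,0.08],"twist":0},{"jaw":0,"linear":[0,0,0],"twist":0},{"jaw":0,"linear":[0,0,0],"twist":0}]' >/dev/null; python3 go.py NR
```

```text
t 13.7833 tcp [ 0.5359 -0.1442  0.0704] shift cm [0.   0.03 0.04] yaw 98.9 want 98.85 tilt [ 5.e-04 -4.e-04 -1.e+00] F [-1.62  1.46  7.37] w 0.0006533202693201585
t 14.0333 tcp [ 0.5359 -0.1443  0.0704] shift cm [0.01 0.03 0.04] yaw 98.91 want 98.85 tilt [ 8.e-04 -6.e-04 -1.e+00] F [-2.19  1.04 12.03] w 0.00034422357571883654
```

Near right is sound (12 N), so far right is the rocking corner. Next is its tongue.

```bash
python3 -m pendant '[{"jaw":0,"linear":[0,0,-0.5],"twist":0},{"jaw":0,"linear":[0,0,-3],"twist":0},{"jaw":0,"linear":[0,1.5,0],"twist":0},{"jaw":0,"linear":[0,2.5,0],"twist":0},{"jaw":0,"linear":[0,2.4,0],"twist":0},{"jaw":0,"linear":[0,1,0],"twist":0},{"jaw":0,"linear":[0,0,1],"twist":0},{"jaw":0,"linear":[0,0,1],"twist":0},{"jaw":0,"linear":[0,0,0],"twist":0},{"jaw":0,"linear":[0,0,0],"twist":0},{"jaw":0,"linear":[0,0,0],"twist":0},{"jaw":0,"linear":[0,0,0],"twist":0}]' >/dev/null; python3 go.py FR s
python3 - <<'E'
from rig import cams
import cv2,numpy as np
o=[]
for n,(u,v) in {'top':(270,195),'scene':(240,215)}.items():
    o.append(cv2.resize(cams.camera(n)['color'][v-60:v+60,u-80:u+80],None,fx=2.5,fy=2.5,interpolation=cv2.INTER_CUBIC))
cv2.imwrite('pics/c2.png',np.hstack(o))
E
```

```text
t 15.0333 tcp [ 0.6082 -0.1329  0.0837] shift cm [-0.    0.11  3.52] yaw 98.86 want 98.85 tilt [-7.e-04  2.e-04 -1.e+00] F [-0.11 -0.02  0.9 ] w 0.0007580893349393601
```

View pics/c2.png

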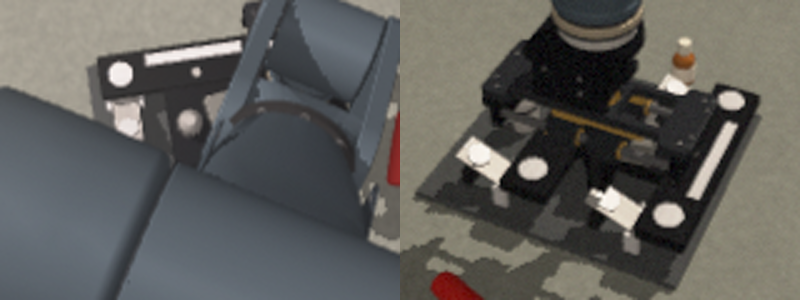

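The scene view shows the fingertip at about (600,180), just over the far-right thumb spot at (608,200), and the body is clear of everything. Pressing down.

```bash
python3 -m pendant '[{"jaw":0,"linear":[0,0.08,0.6],"twist":0},{"jaw":0,"linear":[0,0,0.5],"twist":0},{"jaw":0,"linear":[0,0,0.2],"twist":0},{"jaw":0,"linear":[0,0,0.2],"twist":0},{"jaw":0,"linear":[0,0,0.2],"twist":0},{"jaw":0,"linear":[0,0,0.2],"twist":0},{"jaw":0,"linear":[0,0,0],"twist":0},{"jaw":0,"linear":[0,0,0],"twist":0}]' >/dev/null; python3 go.py FR s;python3 -m pendant '[{"jaw":0,"linear":[0,0,0.2],"twist":0},{"jaw":0,"linear":[0,0,0.2],"twist":0},{"jaw":0,"linear":[0,0,0.2],"twist":0},{"jaw":0,"linear":[0,0,0],"twist":0},{"jaw":0,"linear":[0,0,0],"twist":0}]' >/dev/null; python3 go.py FR s
```

```text
t 15.8 tcp [ 0.6088 -0.1325  0.0648] shift cm [-0.03  0.05  1.63] yaw 98.92 want 98.85 tilt [-2.e-03  2.e-04 -1.e+00] F [-3.36 -1.15  4.25] w 0.0005352067343988159
t 16.2167 tcp [ 0.6099 -0.1326  0.0587] shift cm [-0.01 -0.06  1.02] yaw 98.9 want 98.85 tilt [ 3.e-04 -1.e-04 -1.e+00] F [-1.71 -1.8   3.11] w 0.0005664412685416172
```

```bash
python3 -m pendant '[{"jaw":0,"linear":[0,0,0.2],"twist":0},{"jaw":0,"linear":[0,0,0.2],"twist":0},{"jaw":0,"linear":[0,0,0.2],"twist":0},{"jaw":0,"linear":[0,0,0.2],"twist":0},{"jaw":0,"linear":[0,0,0],"twist":0},{"jaw":0,"linear":[0,0,0],"twist":0}]' >/dev/null; python3 go.py FR s;python3 -m pendant '[{"jaw":0,"linear":[0,0,0.1],"twist":0},{"jaw":0,"linear":[0,0,0.1],"twist":0},{"jaw":0,"linear":[0,0,0],"twist":0},{"jaw":0,"linear":[0,0,0],"twist":0}]' >/dev/null; python3 go.py FR s
```

```text
t 16.7167 tcp [ 0.6101 -0.1325  0.0502] shift cm [-0.02 -0.08  0.17] yaw 98.87 want 98.85 tilt [ 9.e-04  3.e-04 -1.e+00] F [-0.02  0.41 -0.06] w 0.0005171991406702025
t 17.05 tcp [ 0.6101 -0.1325  0.0489] shift cm [-0.01 -0.08  0.04] yaw 98.9 want 98.85 tilt [ 8.e-04 -1.e-04 -1.e+00] F [-0.19  0.47  3.93] w 0.0005491892919799898
```

```bash
python3 -m pendant '[{"jaw":0,"linear":[0,0,0.1],"twist":0},{"jaw":0,"linear":[0,0,0],"twist":0},{"jaw":0,"linear":[0,0,0],"twist":0}]' >/dev/null; python3 go.py FR s;python3 -m pendant '[{"jaw":0,"linear":[0,0,0.1],"twist":0},{"jaw":0,"linear":[0,0,0],"twist":0},{"jaw":0,"linear":[0,0,0],"twist":0}]' >/dev/null; python3 go.py FR s
```

```text
t 17.3 tcp [ 0.6101 -0.1325  0.0487] shift cm [-0.01 -0.08  0.02] yaw 98.9 want 98.85 tilt [ 1.e-03 -2.e-04 -1.e+00] F [-1.82  0.76  6.86] w 0.0003210139323027301
t 17.55 tcp [ 0.6101 -0.1326  0.0485] shift cm [-0.01 -0.08  0.  ] yaw 98.9 want 98.85 tilt [ 1.1e-03 -3.0e-04 -1.0e+00] F [-3.27  1.25 12.42] w 0.0005768505069184454
```

```bash
python3 -m pendant '[{"jaw":0,"linear":[0,0,0.1],"twist":0},{"jaw":0,"linear":[0,0,0],"twist":0},{"jaw":0,"linear":[0,0,0],"twist":0}]' >/dev/null; python3 go.py FR s;python3 -m pendant '[{"jaw":0,"linear":[0,0,0.06],"twist":0},{"jaw":0,"linear":[0,0,0],"twist":0},{"jaw":0,"linear":[0,0,0],"twist":0}]' >/dev/null; python3 go.py FR s
```

```text
t 17.8 tcp [ 0.6101 -0.1326  0.0484] shift cm [-0.01 -0.08 -0.01] yaw 98.91 want 98.85 tilt [ 1.2e-03 -5.0e-04 -1.0e+00] F [-5.33  1.43 18.04] w 0.00011492386926038493
t 18.05 tcp [ 0.6101 -0.1326  0.0483] shift cm [-0.01 -0.08 -0.02] yaw 98.92 want 98.85 tilt [ 1.3e-03 -6.0e-04 -1.0e+00] F [-5.    0.52 20.2 ] w 0.00038021785064267535
```

```bash
python3 -m pendant '[{"jaw":0,"linear":[0,0,-0.3],"twist":0},{"jaw":0,"linear":[0,0,-1],"twist":0},{"jaw":0,"linear":[0,0,-3],"twist":0},{"jaw":0,"linear":[0,0,-3.5],"twist":0},{"jaw":0,"linear":[0,0,-3.5],"twist":0},{"jaw":0,"linear":[-1,0,-3],"twist":0},{"jaw":0,"linear":[-3,-1,0],"twist":0},{"jaw":0,"linear":[-3,-2,0],"twist":0},{"jaw":0,"linear":[-3,-2,0],"twist":0},{"jaw":0,"linear":[-3,-2,0],"twist":0},{"jaw":0,"linear":[-3,-2,0],"twist":0},{"jaw":0,"linear":[-3,-2,0],"twist":0}]' >/dev/null;python3 -m pendant '[{"jaw":0,"linear":[-3,-2,0],"twist":0},{"jaw":0,"linear":[-3,-2,0],"twist":0},{"jaw":0,"linear":[-3,-2,0],"twist":0},{"jaw":0,"linear":[-3,-1,0],"twist":0},{"jaw":0,"linear":[-2,0,0],"twist":0},{"jaw":0,"linear":[0,0,0],"twist":0},{"jaw":0,"linear":[0,0,0],"twist":0}]'
python3 - <<'E'
from rig import cams
from h import *
o=[]
G={'top':[(245,213),(238,164),(297,156),(306,204)],'scene':[(243,181),(291,195),(266,241),(213,223)]}
for n,(u,v) in {'top':(270,195),'scene':(240,215)}.items():
    c=cams.camera(n)
    o.append(cv2.resize(c['color'][v-60:v+60,u-80:u+80],None,fx=2.5,fy=2.5,interpolation=cv2.INTER_CUBIC))
    try:
        W=np.array([ray(c,blob(c,g)[0],.053)[:2] for g in G[n]]);m,a,R=fit(W);print(n,m.round(4),a.round(4),(W-m-L@R.T).round(4).tolist())
    except Exception as e: print(n,e)
    m=np.array([.5923,-.0494]);a=.1545;R=np.array([[np.cos(a),-np.sin(a)],[np.sin(a),np.cos(a)]])
    for l in L:
        P=np.r_[m+R@(l-[.066,0]),.0315];p=proj(c,P).round().astype(int);f=192/np.tan(np.radians(c['fov_y'])/2);d=np.median(c['depth'][p[1]-1:p[1]+2,p[0]-1:p[0]+2])
        print('spot height',(c['view'][:3,:3].T@(np.array([(p[0]-c['cx'])/f*d,(p[1]-c['cy'])/f*d,d])-c['view'][:3,3]))[2].round(4))
cv2.imwrite('pics/c3.png',np.hstack(o))
E
```

```text
time: 19.63
position: [0.4825, -0.4873, 0.1876]
tool_rot: [0.651, 0.759, 0.0, -0.0]
ft_force: [-0.0, 0.6, 0.1]
grip_width: 0.0005
grip_force: 0.0
top [ 0.591  -0.0492] 0.1561 [[0.0002, -0.0002], [-0.0, 0.0004], [-0.0003, -0.0003], [0.0002, 0.0]]
spot height 0.0481
spot height 0.0504
spot height 0.0324
spot height 0.0511
scene [ 0.5935 -0.0493] 0.1538 [[0.0, -0.0005], [0.0003, -0.0002], [-0.0003, 0.0005], [-0.0, 0.0002]]
spot height 0.0411
spot height 0.0425
spot height 0.0292
spot height 0.0434
```

View pics/c3.png

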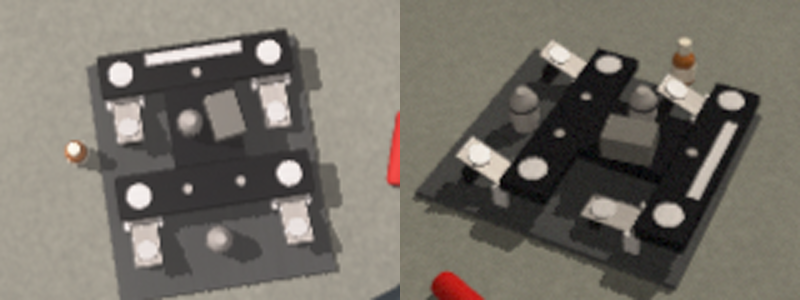

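The far-right tongue lies flat at about (610,213) in the right half: its spot is about 31 mm high, while the other three are 41–51 mm and still up. The plate and everything around it are unmoved, and the robot is clear, so I'm handing in.

```bash
python3 -c "from rig import robot;print(robot.hand_in())"
```

```text
the job is handed in; nothing more can be done
None
```

The far right corner was the one that rocked (it gave about 3.5 mm; the other three held firm at 12–13 N); I pressed its shim tongue flat, left the other three up with nothing else moved, and handed the job in at about 20 s of the 51 s allowed.

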